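# Load the mould and latch the pouring guard

## Robot

A 6-joint arm with a two-finger parallel gripper is mounted at the origin on the work surface. World frame = base frame: x ahead of the robot, y to its left, z up, the work surface at z = 0. Lengths are in m, angles in rad, forces in N, time in s.
With the tool pointing down it reaches from about 0.35 to 0.775 m from the base axis. Payload 7.3 kg.
Tool frame: the origin (TCP) lies at the very end of the fingers, on their centre line; the grasp point (between the pads) lies 19 mm behind it (robot.pinch_z is the distance from the TCP to the grasp point, in m); z points along the fingers, y is the line along which they close (so a half turn about z gives the same grasp; the last joint's range is limited). The gripper opens to 92 mm and grips with 3 to 60 N. Pads are 19 mm wide; open, the fingers measure 130 mm over their backs; the gripper's body (75 mm by 190 mm) begins 47 mm behind the grasp point.
Start: joints at [-1.382, 0.342, 1.524, -0, 1.275, -0.146], TCP at [0.173, -0.496, 0.227] pointing down, gripper open.
Joint ranges: [-2.53, 2.53], [-0.77, 2.02], [0.04, 2.7], [-1, 4.14], [0.28, 2.66], [-3.11, 3.11]. Speed limits (rad/s): [2.57, 2.57, 3.14, 3.14, 3.14, 3.14].

## Interface

Orientations are given as [roll, pitch, yaw] about the fixed x, y, z axes, in that order (R = Rz(yaw) Ry(pitch) Rx(roll)).
In Python, from cell import robot gives the robot as it stands.
- The arm moves only by the tool move_arm, never from a script. Its argument "motion" is a list of rows, each a list of 6 numbers: the shift along the tool's x, y, z in units of 0.1 m (1.0 is 0.1 m), then the turn, a rotation vector about the tool's x, y, z in units of pi rad (1.0 is pi rad). In form: [[dx, dy, dz, rx, ry, rz], ...]. A call has 1 to 12 rows; each row is the pose to reach, as a shift and turn from the pose commanded when the call began, along the tool's axes at that moment, turning the shorter way round; what a row does not reach only later rows make up. A row lasts 1/8 s, in which the tool goes at most 62.5 mm and 10.7 degrees, less where a joint would pass 70% of its speed; a pose out of reach is approached as far as the arm can. A call with a number of a shift or a turn outside -1 to 1 is refused whole. A call with a gripper value outside its range is refused whole. "fingers" is the opening, from -1 (shut) to 1 (fully open), set as the call begins (left out, the last holds). The fingers move at their own pace and stop on an object; "newtons" is the grip in N (left out, the last holds). Time passes only in rows, so rows that repeat a pose let the fingers close. It gives the time, the measured TCP pose, the force, the opening and the grip force at its end, in the units of the state.
- robot.observe(): the state, without advancing time (a new reading comes with each control period).
- robot.read_camera(name): name is "scene" or "top" or "wrist"; returns a dict with "image" (384x512x3 uint8, red, green, blue), "range_z" (384x512 float32, m along the optical axis (not along the pixel's ray), 0 where there is no reading), "vfov" (degrees; the focal length in pixels is half the picture's height over the tangent of half this angle, whatever the lens; pixels are square), "cx", "cy" (the principal point, pixels), "extrinsics" (4x4, takes a point from camera to world coordinates); the wrist camera has in their place "hand_eye" (4x4, takes a point from camera to tool coordinates, whose origin is the TCP and whose axes are the flange's). Camera axes: x right, y up, looking along -z (the intrinsics and any distortion apply to the point x, -y, -z); pixel columns grow to the right and rows downward; lengths in m; the calibration is good to about 2 mm. A picture is of the moment at which its call begins: read the wrist's pose just before it.
- robot.hand_in(): hands the job in; it is judged then, once.
The state is a dict: "time": time; "qpos": joint angles; "qvel": joint speeds; "joint_efforts": joint torques, N m; "tool_pos": TCP position; "tool_rot": TCP orientation; "contact_force": force on the tool from outside, world axes, zero at the start; "torque": the same for the moment, N m; "opening": finger opening in m; "grip_force": force on a finger pad.
Only numpy, scipy, OpenCV 4.12 (cv2) and the standard library are available. Lean on these libraries where they do the work, as an engineer would, in place of code of your own. Each camera call takes 0.05 s, during which the arm holds its last target. There are 200 camera calls.

## Task

Get the casting station ready for a pour: set the small grey ring-shaped mould down upright inside the dark circle on the plywood pad in the steel pouring guard, then push the guard's gate shut until its sprung tongue snaps in behind the strike bar and holds the gate by itself. Push gently by feel, without slamming the gate or ramming it against its stop, do not drop the mould, and leave the other things on the table where they are.

Things in the scene. Friction and masses are not known exactly. Their poses are not given: they have to be found in the camera images.
- mould_mid (a point): Centre (half-way up) of the loose grey ring-shaped casting mould: a round pot 58 mm in diameter, 28 mm tall, with a 40 mm wide, 18 mm deep black cavity on top; 0.16 kg. z axis up through the cavity. It stands on the table.
- guard: Steel pouring guard fixed on the table: a pen of sheet walls 106 mm high, open at the top, the gate in front. Origin: on the table, middle of the gate's line; x points from the gate to the back wall, y to the hinge side, z up. Inside, side walls stand 113 mm either side of the pad's centre, the back wall 85 mm behind it, the shut gate 105 mm before it. The latch bracket fills the front 55 mm of the corner away from the hinge.
- pad (a point): Centre of the top face of the 110 x 110 x 12 mm plywood pad fixed in the guard, 18 mm above the table, 105 mm behind the guard's origin. A dark circle of 90 mm diameter is drawn around this point; the mould must stand wholly inside it. Axes as the guard's.
- gate_hinge (a point): Point on the gate's upright hinge axis, 85 mm above the table. Its axes turn with the gate: -y points along the gate to its free edge, -x out of its outer face (the face to push), z up. The gate is a stiff steel panel reaching 200 mm from the hinge axis, 8 mm thick, from 12 to 110 mm above the table, 0.5 kg, on a loose hinge. The latch is at the free edge, near the top.
- gate_push (a point): Middle of the yellow push plate on the gate's outer face, 145 mm from the hinge axis, 85 mm above the table (25 mm under the gate's top edge); axes as gate_hinge, so push along +x. The face is bare and flat below it. The push here rises to about 5 to 10 N while the tongue rides, falls to 1 to 4 N at the snap, then climbs again against the stop. More than 16 N bends the gate.
- gate (a joint): Gate angle in rad: 0 is in line with the guard's front, positive is swung open towards the robot; 0.4 to 0.8 at the start. The latch snaps somewhere between about 0 and 0.17: the keeper bracket, which carries both strike bar and stop, is adjustable and set differently every time, so the angle cannot be known beforehand.
- tongue (a joint): How far the brass tongue is pushed back into the gate, in m: 0 is fully out (both before it meets the strike bar and after it has snapped in behind it), 0.004 to 0.009 when about to snap. Its slope begins to ride on the bar 10 to 20 mm of edge travel before the snap. Sprung: about 1 N when out, 3 N when pushed back.
- buffer (a joint): How far the rubber-tipped sprung stop behind the gate is pressed in, in m: 0 is free, 0.005 is solid; 1.2 N per mm. The gate meets it about 3 mm before the snap, so it pushes an unlatched gate open again; behind a snapped tongue it stays pressed about 2 to 3.5 mm. After the snap only about 2 mm of edge travel are left before it is solid.
- tin: Bystander, to be left alone: short closed tin, 54 mm across, 55 mm tall. Origin at the centre of its underside.
- blank: Bystander, to be left alone: plain round wooden blank, 56 mm across, 35 mm tall, solid. Origin at the centre of its underside.
- ingot: Bystander, to be left alone: dull metal ingot bar, 90 x 30 x 18 mm. Origin at the centre of its underside.
- level: Bystander, to be left alone: small red L-shaped plastic spirit level with a yellow vial, 90 x 58 x 18 mm. Origin at the centre of its underside.
Mind the look-alikes: they are no part of the job. What is shaped like the part that bears mould_mid but blue is not meant.

How it is judged:
On the way, in this order (a step that is already met when the one before it is completed fails the run):
1. the mould stands upright inside the circle on the pad, let go, with the gate still open (horizontal distance between mould_mid and pad below 0.017 m and angle between mould_mid's own z axis and vertical below 0.1 rad and z of mould_mid in the frame of pad below 0.018 m and contact force between mould and the fingers below 0.2 N and value of joint gate above 0.2 rad), for 0.2 s.
2. the gate's tongue has snapped in behind the strike bar (value of joint tongue below 0.002 m and value of joint buffer above 0.0015 m), for 0.2 s.
At the end, for the whole second after the job is handed in: The mould stands upright (within 0.1 rad) on the pad, its centre within 17 mm of the pad's centre; the gate is at rest, held by the tongue alone: tongue out (under 2 mm pushed back) with the stop pressed in by more than 1.5 mm (all of step 2 and horizontal distance between mould_mid and pad below 0.017 m and angle between mould_mid's own z axis and vertical below 0.1 rad and z of mould_mid in the frame of pad below 0.018 m and velocity of joint gate between -0.05 and 0.05 rad/s and linear speed of mould below 0.02 m/s); the robot touches nothing.
It fails at once if the robot pushes on the gate with more than 16 N (contact force between gate and the fingers above 16 N or contact force between gate and the arm above 16 N).
It fails at once if the gate is slammed (moves faster than 2.5 rad/s) (velocity of joint gate below -2.5 rad/s or velocity of joint gate above 2.5 rad/s).
It fails at once if the mould is dropped (falls freely faster than 0.5 m/s) (contact force between mould and anything else below 0.1 N and linear speed of mould above 0.5 m/s).
It fails at once if another thing on the table is moved more than 30 mm (distance of any of tin, blank, ingot, level from where it was at the start of the episode above 0.03 m).
It also fails if it takes over 70 s, if anything falls off the work surface, if the arm or the gripper's body presses on something with over 40 N, if the wrist force passes 120 N, or if a joint passes its speed limit or range.

## Working session

There is one attempt and no reset: what is moved stays moved. The work goes in short steps, Python scripts to look and compute and a tool call to move; the robot and the scene stay as the last step left them, time stands still between calls to the robot, and variables do not carry over. Pictures are saved under pics/ and viewed, at most 10 in all, crops included, and the job is handed in when it is done.

Besides the shell and the picture viewer there is one more tool, called after "Request:" by a JSON object that holds its "op" and its "data", one argument or row to a line. move_arm: Moves the arm, as the interface text tells. Shifts and turns lie within -1 to 1; 1 stands for 0.1 m of shift or pi rad of turn. Its arguments: {"type":"object","properties":{"motion":{"type":"array"},"fingers":{"type":"number"},"newtons":{"type":"number"}},"required":["motion"]}

```bash
mkdir -p pics; ls; cat > h.py <<'E'
import numpy as np, cv2
from cell import robot
from scipy.spatial.transform import Rotation as R
def cam(n):
    s=robot.observe(); c=robot.read_camera(n)
    if 'extrinsics' in c: T=np.array(c['extrinsics'])
    else:
        P=np.eye(4); P[:3,:3]=R.from_euler('xyz',s['tool_rot']).as_matrix(); P[:3,3]=s['tool_pos']
        T=P@np.array(c['hand_eye'])
    c['T']=T; c['f']=192/np.tan(np.radians(c['vfov']/2)); return c
def cloud(c):
    z=c['range_z']; v,u=np.mgrid[:384,:512]
    p=np.stack([(u-c['cx'])/c['f']*z,-(v-c['cy'])/c['f']*z,-z],-1)
    w=p@c['T'][:3,:3].T+c['T'][:3,3]; w[z==0]=np.nan; return w
def plane(c,u,v,h):
    d=c['T'][:3,:3]@np.array([(u-c['cx'])/c['f'],-(v-c['cy'])/c['f'],-1]); o=c['T'][:3,3]
    return o+d*(h-o[2])/d[2]
def save(n,im): cv2.imwrite('pics/'+n,cv2.cvtColor(im,cv2.COLOR_RGB2BGR))
E
python3 - <<'E'
from h import *
s=robot.observe(); print(s, robot.pinch_z)
a=cam('top');b=cam('scene')
for n,c in(('top',a),('scene',b)):
    save(n+'1.png',c['image']); print(n,{k:v for k,v in c.items() if k not in('image','range_z')})
    np.save(n+'_w.npy',cloud(c))
E
```

```text
pics
{'time': 0.0, 'qpos': array([-1.38201156e+00,  3.42680199e-01,  1.52500148e+00, -3.39178437e-05,
        1.27539411e+00, -1.45967458e-01]), 'qvel': array([-0.00107958, -0.00050683, -0.00070059, -0.00044997,  0.00126131,
       -0.00016209]), 'joint_efforts': array([ 2.30113221e-05, -4.31236196e+01, -2.44217259e+01,  7.18203024e-02,
        5.59960864e-02, -9.18980254e-05]), 'tool_pos': array([ 0.1724323 , -0.49545106,  0.22607246]), 'tool_rot': array([-3.14012057e+00, -1.83632164e-04,  3.34761984e-01]), 'contact_force': array([0.52303005, 0.41551489, 0.22444662]), 'torque': array([-0.01378232,  0.02335611, -0.06383039]), 'grip_force': 0.0, 'opening': 0.09165619611142167} 0.0188
top {'vfov': 48.441972024237074, 'cx': 257.6436945282033, 'cy': 190.11582271507913, 'extrinsics': array([[-0.00910501,  0.98126045, -0.19247085,  0.36418567],
       [-0.99981654, -0.00568976,  0.01828952,  0.06100411],
       [ 0.01685167,  0.19260206,  0.98113224,  1.11518523],
       [ 0.        ,  0.        ,  0.        ,  1.        ]]), 'T': array([[-0.00910501,  0.98126045, -0.19247085,  0.36418567]
[... 155 characters left out ...]
 ,  0.        ,  1.        ]]), 'f': np.float64(426.8012076578123)}
scene {'vfov': 45.96184425621819, 'cx': 256.5276568153955, 'cy': 193.07363293557484, 'extrinsics': array([[-0.66061194, -0.63676492,  0.39764594,  1.09503562],
       [ 0.75072495, -0.5617219 ,  0.34767882,  0.54467675],
       [ 0.00197676,  0.52820351,  0.84911551,  1.29412777],
       [ 0.        ,  0.        ,  0.        ,  1.        ]]), 'T': array([[-0.66061194, -0.63676492,  0.39764594,  1.09503562],
       [ 0.75072495, -0.5617219 ,  0.34767882,  0.54467675],
       [ 0.00197676,  0.52820351,  0.84911551,  1.29412777],
       [ 0.        ,  0.        ,  0.        ,  1.        ]]), 'f': np.float64(452.74273075479704)}
```

View pics/top1.png

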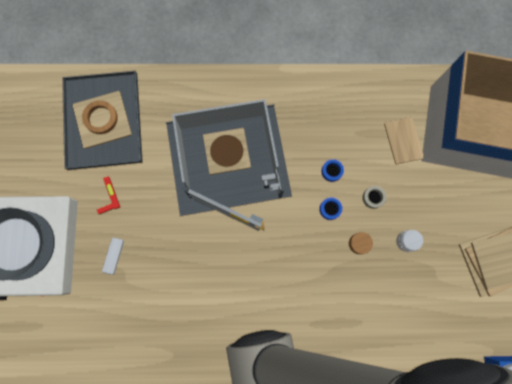

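View pics/scene1.png

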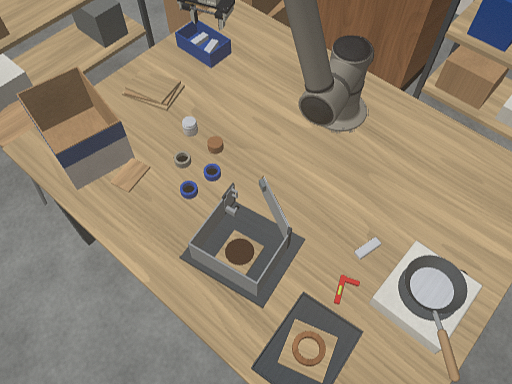

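Top view: the grey mould is at (374,197), with blue rings at (333,170) and (331,208), the blank at (361,243) and the tin at (410,240). The pad circle is at (227,150), the hinge at about (187,191), and the gate's free edge near (262,224).

```bash
python3 - <<'E'
from h import *
c=cam('top'); w=cloud(c); im=c['image']
print('table',w[300,150],w[330,420])
hsv=cv2.cvtColor(im,cv2.COLOR_RGB2HSV)
# mould: by depth, local window
def blob(u0,v0,r,lo,hi,name):
    m=np.zeros((384,512),bool); m[v0-r:v0+r,u0-r:u0+r]=1
    m&=(w[...,2]>lo)&(w[...,2]<hi)
    p=w[m]; (cc,rad)=cv2.minEnclosingCircle(p[:,:2].astype(np.float32)); print(name,m.sum(),np.median(p,0),'circ',cc,rad)
for c2 in ['top']: 
    blob(374,197,16,.02,.04,'mould'); blob(333,170,16,.02,.04,'b1'); blob(331,208,16,.02,.04,'b2'); blob(361,243,14,.025,.05,'blank'); blob(410,240,16,.04,.07,'tin')
# dark circle
v=hsv[...,2]; m=((v<95)&(w[...,2]<.03)&(w[...,2]>.008)).astype(np.uint8); m[:, :205]=0;m[:,247:]=0;m[:130]=0;m[172:]=0
n,l,st,ce=cv2.connectedComponentsWithStats(m); i=1+np.argmax(st[1:,4]); print('circle',st[i],ce[i],plane(c,*ce[i],.018))
cs,_=cv2.findContours((l==i).astype(np.uint8),0,1); print(cv2.fitEllipse(max(cs,key=len)))
# walls and gate: points z>0.09
m=(w[...,2]>.085)&(w[...,2]<.13); m[:, :160]=0; m[:,300:]=0; m[:90]=0; m[240:]=0
for r in range(95,235,6):
    us=np.where(m[r])[0]
    if len(us): print(r,us.min(),us.max(),w[r,us.min()].round(3),w[r,us.max()].round(3),len(us))
save('topcrop.png',cv2.resize(im[90:245,155:400],None,fx=3.2,fy=3.2,interpolation=cv2.INTER_CUBIC))
E
```

```text
table [3.01836859e-01 3.14566508e-01 7.52232793e-05] [ 0.22142798 -0.36614335 -0.00215654]
mould 224 [ 0.55791323 -0.26354619  0.02734829] circ (0.5587358474731445, -0.26388344168663025) 0.02929096482694149
b1 211 [ 0.630336   -0.15577255  0.0272886 ] circ (0.6308303475379944, -0.1568458080291748) 0.028931377455592155
b2 218 [ 0.52697212 -0.14693502  0.02746071] circ (0.5292443633079529, -0.1482064127922058) 0.029134968295693398
blank 393 [ 0.43821121 -0.21965503  0.0344969 ] circ (0.43806901574134827, -0.2204790562391281) 0.02836884744465351
tin 369 [ 0.44310096 -0.34085247  0.05420477] circ (0.44319334626197815, -0.3428061902523041) 0.02645445056259632
circle [211 136  31  30 708] [226.38135593 150.26977401] [0.68814466 0.12291098 0.018     ]
((226.3791961669922, 150.28469848632812), (28.59444808959961, 29.861480712890625), 79.96952819824219)
101 253 265 [0.79  0.052 0.106] [0.79  0.022 0.106] 13
107 216 266 [0.776 0.145 0.103] [0.775 0.019 0.105] 33
113 179 267 [0.759 0.236 0.107] [0.759 0.017 0.106] 35
119 173 268 [0.743 0.25  0.108] [0.743 0.015 0.104] 6
125 174 269 [0.728 0.248
[... 275 characters left out ...]
3] [ 0.648 -0.001  0.11 ] 6
161 179 276 [0.635 0.233 0.109] [ 0.635 -0.003  0.104] 5
167 180 279 [0.621 0.23  0.105] [ 0.617 -0.01   0.113] 7
173 181 280 [0.606 0.228 0.104] [ 0.602 -0.012  0.114] 8
179 183 281 [0.591 0.222 0.105] [ 0.587 -0.014  0.114] 7
185 182 282 [0.575 0.224 0.11 ] [ 0.573 -0.016  0.115] 17
191 184 283 [0.561 0.219 0.109] [ 0.558 -0.018  0.115] 13
197 196 205 [0.548 0.192 0.095] [0.545 0.168 0.111] 10
203 208 217 [0.534 0.163 0.091] [0.53  0.139 0.113] 10
209 221 230 [0.518 0.131 0.095] [0.516 0.108 0.109] 10
215 232 254 [0.505 0.105 0.088] [0.502 0.051 0.106] 15
221 244 263 [0.49  0.076 0.086] [0.488 0.03  0.099] 20
227 256 263 [0.475 0.047 0.087] [0.474 0.03  0.094] 8
```

View pics/topcrop.png

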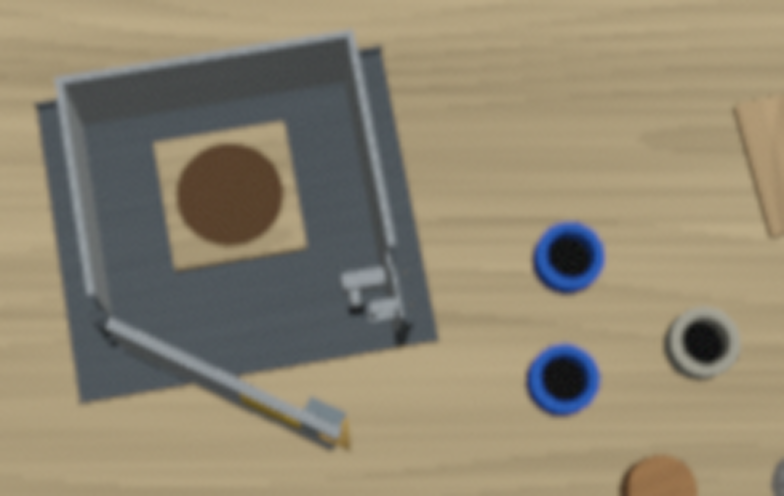

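Request:
{"op": "move_arm", "data": {
  "motion": [
    [0.5, -0.12, 0.12, 0, 0, 0],
    [1, -0.23, 0.25, 0, 0, 0]
  ],
  "fingers": 0.75,
  "newtons": 15
}}

```text
time: 0.4
tool_pos: [0.26, -0.4408, 0.2013]
tool_rot: [3.141, -0.0, 0.333]
contact_force: [0.1, -0.8, 0.2]
opening: 0.081
grip_force: 0.0
```

Request:
{"op": "move_arm", "data": {
  "motion": [
    [0.5, -0.12, 0.12, 0, 0, 0],
    [1, -0.23, 0.25, 0, 0, 0]
  ]
}}

```text
time: 0.65
tool_pos: [0.3475, -0.3857, 0.1763]
tool_rot: [3.142, 0.0, 0.335]
contact_force: [0.6, -0.2, -0.1]
opening: 0.0803
grip_force: 0.0
```

Request:
{"op": "move_arm", "data": {
  "motion": [
    [0.5, -0.12, 0.12, 0, 0, 0],
    [1, -0.23, 0.25, 0, 0, 0]
  ]
}}

```text
time: 0.9
tool_pos: [0.4344, -0.331, 0.1512]
tool_rot: [-3.142, 0.0, 0.335]
contact_force: [-0.1, -0.6, 0.5]
opening: 0.0801
grip_force: 0.0
```

Request:
{"op": "move_arm", "data": {
  "motion": [
    [0.5, -0.12, 0.12, 0, 0, 0.0525],
    [1, -0.23, 0.25, 0, 0, 0.0525],
    [1, -0.23, 0.25, 0, 0, 0.0525],
    [1, -0.23, 0.25, 0, 0, 0.0525]
  ]
}}

```text
time: 1.4
tool_pos: [0.5198, -0.2774, 0.1264]
tool_rot: [-3.141, 0.001, 0.171]
contact_force: [-0.9, -0.1, -0.5]
opening: 0.0803
grip_force: 0.0
```

```bash
python3 - <<'E'
from h import *
c=cam('wrist'); im=c['image']; w=cloud(c); save('wr1.png',im); s=robot.observe(); print(s['tool_pos'],s['tool_rot'],s['time'])
m=(w[...,2]>.02)&(w[...,2]<.04)&(np.hypot(w[...,0]-.559,w[...,1]+.264)<.045)
p=w[m]; print(m.sum(),p.mean(0),cv2.minEnclosingCircle(p[:,:2].astype(np.float32)), np.median(p[:,2]))
E
```

```text
[ 0.51947557 -0.27797946  0.12672323] [3.14155654e+00 5.14083648e-04 1.69496545e-01] 1.45
2005 [ 0.56108827 -0.26558691  0.02729029] ((0.5602545142173767, -0.2656925618648529), 0.029022080823779106) 0.02749941477659662
```

View pics/wr1.png

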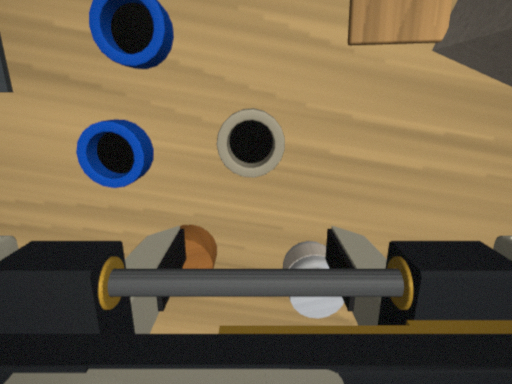

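The wrist view confirms the grey mould at pixel (250,142), with the blank and tin below it, clear of the path.

Request:
{"op": "move_arm", "data": {
  "motion": [
    [0.42, -0.054, 0.2, 0, 0, 0],
    [0.42, -0.054, 0.5, 0, 0, 0],
    [0.42, -0.054, 0.75, 0, 0, 0]
  ]
}}

```text
time: 1.82
tool_pos: [0.5599, -0.2661, 0.0512]
tool_rot: [3.141, 0.0, 0.169]
contact_force: [-1.8, -0.1, -0.2]
opening: 0.0804
grip_force: 0.0
```

Request:
{"op": "move_arm", "data": {
  "motion": [
    [0, 0, 0.25, 0, 0, 0],
    [0, 0, 0.45, 0, 0, 0],
    [0, 0, 0.47, 0, 0, 0],
    [0, 0, 0.47, 0, 0, 0]
  ]
}}

```text
time: 2.33
tool_pos: [0.5606, -0.2661, 0.0057]
tool_rot: [3.141, -0.001, 0.169]
contact_force: [-0.4, -0.8, 0.8]
opening: 0.08
grip_force: 0.0
```

Request:
{"op": "move_arm", "data": {
  "motion": [
    [0, 0, 0, 0, 0, 0],
    [0, 0, 0, 0, 0, 0],
    [0, 0, 0, 0, 0, 0],
    [0, 0, 0, 0, 0, 0],
    [0, 0, 0, 0, 0, 0],
    [0, 0, 0, 0, 0, 0]
  ],
  "fingers": -1,
  "newtons": 20
}}

```text
time: 3.08
tool_pos: [0.5609, -0.2654, 0.0054]
tool_rot: [3.141, -0.001, 0.17]
contact_force: [-1.1, 0.5, 4.7]
opening: 0.0583
grip_force: 20.0
```

Request:
{"op": "move_arm", "data": {
  "motion": [
    [0, 0, -0.15, 0, 0, 0],
    [0, 0, -0.5, 0, 0, 0],
    [0, 0, -0.9, 0, 0, 0]
  ]
}}

```text
time: 3.45
tool_pos: [0.56, -0.2647, 0.0954]
tool_rot: [-3.14, 0.001, 0.17]
contact_force: [-0.4, -0.3, -1.4]
opening: 0.0583
grip_force: 20.0
```

Request:
{"op": "move_arm", "data": {
  "motion": [
    [0, -0.3, -0.35, 0, 0, 0],
    [0.1, -0.6, -0.7, 0, 0, 0],
    [0.2, -0.9, -0.8, 0, 0, 0]
  ]
}}

```text
time: 3.82
tool_pos: [0.566, -0.1725, 0.178]
tool_rot: [3.139, -0.004, 0.169]
contact_force: [-0.2, -0.2, -2.0]
opening: 0.0582
grip_force: 20.0
```

Request:
{"op": "move_arm", "data": {
  "motion": [
    [0.1, -0.45, 0, 0, 0, 0],
    [0.2, -0.9, 0, 0, 0, 0]
  ]
}}

```text
time: 4.08
tool_pos: [0.5694, -0.0796, 0.1754]
tool_rot: [-3.142, -0.0, 0.169]
contact_force: [0.3, -0.4, -1.7]
opening: 0.0582
grip_force: 20.0
```

Request:
{"op": "move_arm", "data": {
  "motion": [
    [0.1, -0.45, 0, 0, 0, 0],
    [0.2, -0.9, 0, 0, 0, 0]
  ]
}}

```text
time: 4.32
tool_pos: [0.5738, 0.0127, 0.1752]
tool_rot: [-3.142, -0.0, 0.17]
contact_force: [1.0, -0.2, -1.2]
opening: 0.0578
grip_force: 20.0
```

Request:
{"op": "move_arm", "data": {
  "motion": [
    [0.1, -0.45, 0, 0, 0, 0],
    [0.2, -0.9, 0, 0, 0, 0],
    [0.2, -0.9, 0, 0, 0, 0]
  ]
}}

```text
time: 4.7
tool_pos: [0.578, 0.1065, 0.175]
tool_rot: [-3.141, 0.0, 0.174]
contact_force: [0.2, 0.3, -2.1]
opening: 0.0582
grip_force: 20.0
```

```bash
python3 - <<'E'
from h import *
c=cam('wrist'); im=c['image']; w=cloud(c); save('wr2.png',im); s=robot.observe(); print(s['tool_pos'],s['tool_rot'],s['time'],s['grip_force'])
v=cv2.cvtColor(im,cv2.COLOR_RGB2HSV)
for (lo,hi) in((5,200),):
  near=np.hypot(w[...,0]-.688,w[...,1]-.123)<.09
  pad=near&(w[...,2]>.012)&(w[...,2]<.024)
  p=w[pad]; print('pad',pad.sum(),p.mean(0),cv2.minAreaRect(p[:,:2].astype(np.float32)))
  d=pad&(v[...,2]<130)&(v[...,1]>90)
  k=d.astype(np.uint8); n,l,st,ce=cv2.connectedComponentsWithStats(k); i=1+np.argmax(st[1:,4]); p=w[l==i]
  print('circle',st[i],ce[i],cv2.minEnclosingCircle(p[:,:2].astype(np.float32)),plane(c,*ce[i],.018))
# mould heights in hand
E
```

```text
[0.5781323  0.10461211 0.17491662] [3.14145163e+00 3.46567970e-04 1.72790097e-01] 4.75 19.999939100816846
pad 14115 [0.69033606 0.12244038 0.01801085] ((0.6876023411750793, 0.12205494940280914), (0.10856229811906815, 0.1102752685546875), 9.775644302368164)
circle [ 214   11   92  100 7183] [259.62773215  60.47250452] ((0.688793957233429, 0.12263504415750504), 0.04409092292189598) [0.6906571  0.12284918 0.018     ]
```

View pics/wr2.png

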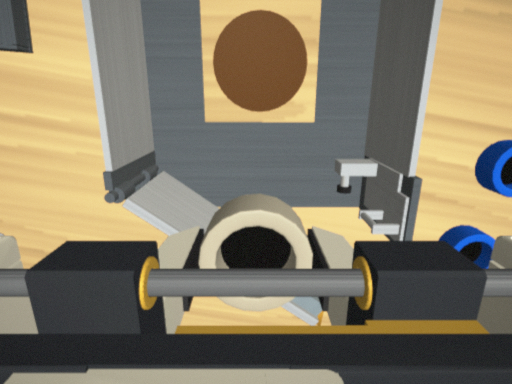

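Request:
{"op": "move_arm", "data": {
  "motion": [
    [0.4, 0.01, 0, 0, 0, 0],
    [0.8, 0.01, 0, 0, 0, 0],
    [1, 0.01, 0, 0, 0, 0]
  ]
}}

```text
time: 5.12
tool_pos: [0.6787, 0.1176, 0.1745]
tool_rot: [3.141, 0.0, 0.168]
contact_force: [0.8, -0.7, -0.5]
opening: 0.0582
grip_force: 20.0
```

Request:
{"op": "move_arm", "data": {
  "motion": [
    [0.11, 0, 0.1, 0, 0, 0],
    [0.11, 0, 0.4, 0, 0, 0],
    [0.11, 0, 0.7, 0, 0, 0],
    [0.11, 0, 0.95, 0, 0, 0],
    [0.11, 0, 0.95, 0, 0, 0]
  ]
}}

```text
time: 5.75
tool_pos: [0.686, 0.12, 0.0768]
tool_rot: [-3.141, 0.006, 0.169]
contact_force: [0.1, 0.5, -1.3]
opening: 0.0584
grip_force: 20.0
```

Request:
{"op": "move_arm", "data": {
  "motion": [
    [0, 0, 0.2, 0, 0, 0],
    [0, 0, 0.35, 0, 0, 0],
    [0, 0, 0.48, 0, 0, 0],
    [0, 0, 0.53, 0, 0, 0],
    [0, 0, 0.53, 0, 0, 0]
  ]
}}

```text
time: 6.38
tool_pos: [0.6881, 0.121, 0.0265]
tool_rot: [3.142, 0.0, 0.17]
contact_force: [0.3, -0.3, -2.0]
opening: 0.0584
grip_force: 20.0
```

Request:
{"op": "move_arm", "data": {
  "motion": [
    [0, 0, 0.01, 0, 0, 0],
    [0, 0, 0.02, 0, 0, 0],
    [0, 0, 0.025, 0, 0, 0],
    [0, 0, 0.025, 0, 0, 0]
  ]
}}

```text
time: 6.88
tool_pos: [0.6882, 0.121, 0.0243]
tool_rot: [3.141, -0.0, 0.17]
contact_force: [-0.7, -0.6, -0.9]
opening: 0.0582
grip_force: 20.0
```

Request:
{"op": "move_arm", "data": {
  "motion": [
    [0, 0, 0.01, 0, 0, 0],
    [0, 0, 0.015, 0, 0, 0],
    [0, 0, 0.015, 0, 0, 0]
  ]
}}

```text
time: 7.25
tool_pos: [0.6883, 0.121, 0.0234]
tool_rot: [3.141, -0.001, 0.17]
contact_force: [-2.9, -0.4, 4.5]
opening: 0.0584
grip_force: 20.0
```

Request:
{"op": "move_arm", "data": {
  "motion": [
    [0, 0, 0, 0, 0, 0],
    [0, 0, 0, 0, 0, 0],
    [0, 0, 0, 0, 0, 0],
    [0, 0, 0, 0, 0, 0]
  ],
  "fingers": 0.6
}}

```text
time: 7.75
tool_pos: [0.6881, 0.121, 0.0225]
tool_rot: [3.142, 0.0, 0.17]
contact_force: [0.2, -0.1, 0.3]
opening: 0.0735
grip_force: 0.0
```

Request:
{"op": "move_arm", "data": {
  "motion": [
    [0, 0, -0.15, 0, 0, 0],
    [0, 0, -0.4, 0, 0, 0],
    [0, 0, -0.7, 0, 0, 0],
    [0, 0, -1, 0, 0, 0]
  ]
}}

```text
time: 8.25
tool_pos: [0.6883, 0.121, 0.1249]
tool_rot: [3.141, -0.001, 0.17]
contact_force: [0.8, -0.2, -0.4]
opening: 0.0734
grip_force: 0.0
```

Request:
{"op": "move_arm", "data": {
  "motion": [
    [-0.2, 0, -0.4, 0, 0, 0],
    [-0.6, 0, -0.8, 0, 0, 0],
    [-1, 0, -1, 0, 0, 0],
    [-1, 0, -1, 0, 0, 0]
  ]
}}

```text
time: 8.75
tool_pos: [0.5887, 0.1041, 0.2266]
tool_rot: [3.141, -0.005, 0.17]
contact_force: [0.3, 0.3, -1.5]
opening: 0.0739
grip_force: 0.0
```

```bash
python3 - <<'E'
from h import *
c=cam('wrist'); im=c['image']; w=cloud(c); s=robot.observe(); print(s['tool_pos'],s['tool_rot'],s['time'],s['opening'])
m=(w[...,2]>.038)&(w[...,2]<.054)&(np.hypot(w[...,0]-.688,w[...,1]-.1225)<.045); p=w[m]
A=np.c_[p[:,:2],np.ones(len(p))]; 
print('mould',m.sum(),cv2.minEnclosingCircle(p[:,:2].astype(np.float32)),np.median(p[:,2]),'tilt',np.linalg.lstsq(A,p[:,2],rcond=None)[0][:2])
# gate from top camera: top edge points
c=cam('top'); w=cloud(c); yaw=.1706; gx=np.array([np.cos(yaw),np.sin(yaw)]); gy=np.array([-gx[1],gx[0]])
o=np.array([.6885,.1225])-.105*gx
g=np.stack([(w[...,:2]-o)@gx,(w[...,:2]-o)@gy],-1)
m=(w[...,2]>.104)&(w[...,2]<.116)&(g[...,0]<-.012)&(g[...,0]>-.2)&(abs(g[...,1])<.13)
p=g[m].astype(np.float32); l=cv2.fitLine(p,cv2.DIST_HUBER,0,.01,.01).ravel(); print('gate',m.sum(),l,np.arctan2(l[0],l[1]),p[p[:,1].argmin()],p[p[:,1].argmax()])
im=c['image'].astype(int)
y=(im[...,0]>150)&(im[...,1]>110)&(im[...,2]<60)
q=np.array(np.where(y)).T; q=q[(q[:,0]>185)&(q[:,0]<235)&(q[:,1]>180)&(q[:,1]<280)]; print('yellow',len(q),[ (a,w[a[0],a[1]].round(3)) for a in q[:6]])
save('top2.png',cv2.resize(c['image'][150:260,160:320],None,fx=4.5,fy=4.5,interpolation=cv2.INTER_CUBIC))
E
```

```text
[0.58967997 0.10412251 0.22512763] [ 3.14108092 -0.00390701  0.16977616] 8.8 0.07333568056940518
mould 1347 ((0.6873462796211243, 0.12131724506616592), 0.028859663754701614) 0.045429020513022667 tilt [-0.00471011  0.00069771]
gate 89 [ 0.07697134  0.9970333  -0.02793526 -0.09023223] 0.07704755 [-0.01305637 -0.11830214] [-0.01279733  0.10281707]
yellow 0 []
```

View pics/top2.png

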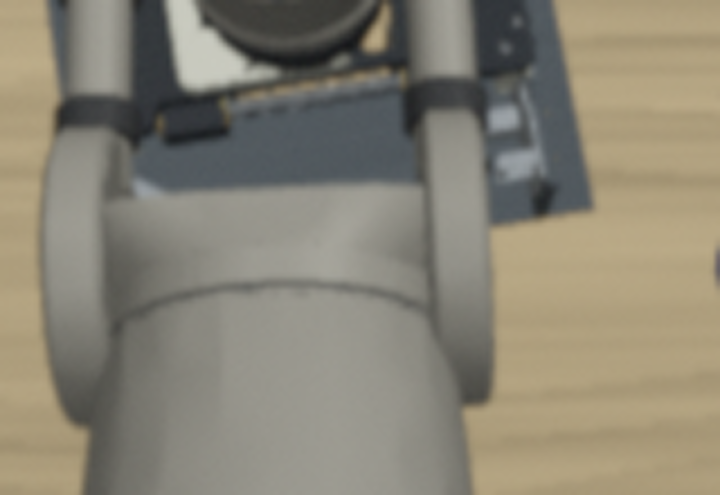

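The arm hides the gate at this pose, and the mould is standing 1.7 mm off centre. I'll fit the gate from the first top cloud, since it hasn't been touched since.

```bash
cat >> h.py <<'E'
yaw=.1706; gx=np.array([np.cos(yaw),np.sin(yaw)]); gy=np.array([-gx[1],gx[0]]); o=np.array([.6885,.1225])-.105*gx
E
python3 - <<'E'
from h import *
w=np.load('top_w.npy'); im=cv2.imread('pics/top1.png')[...,::-1].astype(int)
g=np.stack([(w[...,:2]-o)@gx,(w[...,:2]-o)@gy],-1)
m=(w[...,2]>.104)&(w[...,2]<.116)&(g[...,0]<-.012)&(g[...,0]>-.2)&(g[...,1]<.1)&(g[...,1]>-.06)
p=g[m].astype(np.float32); l=cv2.fitLine(p,cv2.DIST_HUBER,0,.01,.01).ravel(); a=np.arctan2(abs(l[0]),abs(l[1]))
print('o',o,'gate',m.sum(),l,'ang',a); i=p[:,1].argsort(); print(p[i][::8])
yl=(im[...,0]-im[...,2]>90)&(im[...,2]<70); q=np.argwhere(yl); q=q[(q[:,0]>190)&(q[:,0]<235)&(q[:,1]>180)&(q[:,1]<280)]
for r,c_ in q[::4]: print(r,c_,im[r,c_],g[r,c_].round(4),w[r,c_,2].round(3))
E
```

```text
o [0.58502428 0.10467376] gate 326 [ 0.56969863  0.82185364 -0.07747094  0.00594119] ang 0.6061391
[[-0.10393942 -0.05534566]
 [-0.10524712 -0.05031127]
 [-0.10477581 -0.04798627]
 [-0.10444289 -0.04561339]
 [-0.11372293 -0.04394467]
 [-0.11183755 -0.0417482 ]
 [-0.11102422 -0.03954361]
 [-0.1107277  -0.03717921]
 [-0.11037863 -0.03483362]
 [-0.09497096 -0.0328059 ]
 [-0.1071509  -0.03061121]
 [-0.09425927 -0.02810036]
 [-0.09624815 -0.02294116]
 [-0.09268638 -0.01873448]
 [-0.09924962 -0.01516357]
 [-0.09598228 -0.01090916]
 [-0.09098103 -0.00704933]
 [-0.08519295 -0.00320075]
 [-0.07977525  0.00065109]
 [-0.08623698  0.00421132]
 [-0.08089034  0.00805503]
 [-0.07342237  0.01146777]
 [-0.07877244  0.0151745 ]
 [-0.07162853  0.01853801]
 [-0.06830397  0.02283608]
 [-0.06553851  0.02702833]
 [-0.06458112  0.03172247]
 [-0.05322719  0.03732061]
 [-0.05026683  0.04155264]
 [-0.04737695  0.04575664]
 [-0.0438761   0.05013853]
 [-0.04095393  0.05434474]
 [-0.03722105  0.0588206 ]
 [-0.03505776  0.06275171]
 [-0.03067629  0.06748375]
 [-0.02807193  0.07155901]
 [-0.02428339  0.0760987 ]
 [-0.02150744  0.08023031]
 [-0.02056642  0.08496855]
 [-0.01765834  0.08914247]
 [-0.01878825  0.09440568]]
```

Request:
{"op": "move_arm", "data": {
  "motion": [
    [-0.3, -0.05, 0, 0, 0, 0],
    [-0.7, -0.1, 0, 0, 0, 0],
    [-1, -0.16, 0, 0, 0, 0]
  ],
  "fingers": -1
}}

```text
time: 9.22
tool_pos: [0.4877, 0.103, 0.2217]
tool_rot: [-3.141, 0.002, 0.17]
contact_force: [0.2, 0.7, 0.5]
opening: 0.048
grip_force: 0.0
```

Request:
{"op": "move_arm", "data": {
  "motion": [
    [-0.25, 0, 0, 0, 0, 0.05],
    [-0.25, 0, 0, 0, 0, 0.1],
    [-0.25, 0, 0, 0, 0, 0.15],
    [-0.25, 0, 0, 0, 0, 0.197],
    [-0.25, 0, 0, 0, 0, 0.197]
  ]
}}

```text
time: 9.85
tool_pos: [0.4644, 0.0988, 0.222]
tool_rot: [3.141, 0.001, -0.448]
contact_force: [-0.2, -0.5, 0.4]
opening: 0.0011
grip_force: 0.0
```

```bash
python3 - <<'E'
from h import *
c=cam('wrist'); im=c['image']; w=cloud(c); s=robot.observe(); print(s['tool_pos'],s['tool_rot'],s['time'],s['opening'],s['qpos'])
save('wr3.png',im)
g=np.stack([(w[...,:2]-o)@gx,(w[...,:2]-o)@gy],-1); P=(s['tool_pos'][:2]-o); print('tcp guard',P@gx,P@gy)
m=(w[...,2]>.1065)&(w[...,2]<.114)&(g[...,0]<-.01)&(g[...,0]>-.16)&(g[...,1]<.1)&(g[...,1]>-.09)
p=g[m].astype(np.float32); l=cv2.fitLine(p,cv2.DIST_HUBER,0,.01,.01).ravel(); print('gate',m.sum(),l,'ang',np.arctan2(abs(l[0]),abs(l[1])))
t=(p-l[2:])@l[:2]; n=(p-l[2:])@np.array([-l[1],l[0]]); print('t',t.min(),t.max(),'n pct',np.percentile(n,[2,50,98]), p[t.argmin()],p[t.argmax()])
E
```

```text
[0.46424996 0.09879438 0.22205913] [ 3.14104865e+00  8.74419272e-04 -4.45974670e-01] 9.9 0.0006039678161984065 [ 4.80546690e-02  2.54678965e-01  1.66256062e+00 -6.83627803e-05
  1.22538089e+00  2.06484861e+00]
tcp guard -0.12001920597278984 0.014710265116132831
gate 1932 [ 0.5861995   0.8101667  -0.06443914  0.02281383] ang 0.6263599
t -0.0896511 0.093177035 n pct [-3.74229519e-03 -5.14601343e-05  4.09227064e-03] [-0.11884046 -0.04848145] [-0.01123902  0.09933037]
```

View pics/wr3.png

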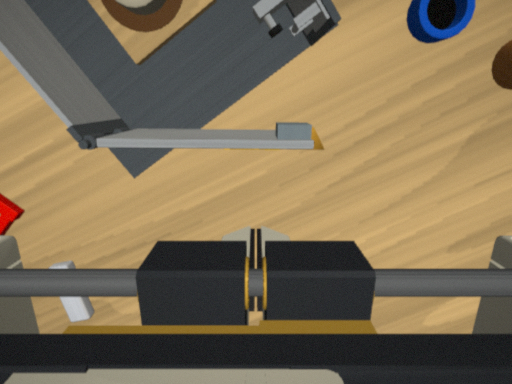

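Request:
{"op": "move_arm", "data": {
  "motion": [
    [0, -0.04, 0.4, 0, 0, 0],
    [0, -0.04, 0.8, 0, 0, 0],
    [0, -0.04, 1, 0, 0, 0]
  ],
  "newtons": 30
}}

```text
time: 10.28
tool_pos: [0.4646, 0.1023, 0.1204]
tool_rot: [3.14, 0.003, -0.446]
contact_force: [0.3, 0.4, -0.4]
opening: 0.0003
grip_force: 0.0
```

Request:
{"op": "move_arm", "data": {
  "motion": [
    [0, 0, 0.3, 0, 0, 0],
    [0, 0, 0.5, 0, 0, 0],
    [0, 0, 0.5, 0, 0, 0]
  ]
}}

```text
time: 10.65
tool_pos: [0.4647, 0.1023, 0.0712]
tool_rot: [3.14, 0.003, -0.447]
contact_force: [0.3, 0.2, -0.3]
opening: 0.0001
grip_force: 0.0
```

Request:
{"op": "move_arm", "data": {
  "motion": [
    [0.05, 0, 0, 0, 0, 0],
    [0.1, 0, 0, 0, 0, 0],
    [0.14, 0, 0, 0, 0, 0],
    [0.18, 0, 0, 0, 0, 0],
    [0.22, 0, 0, 0, 0, 0]
  ]
}}

```text
time: 11.28
tool_pos: [0.4855, 0.0926, 0.0728]
tool_rot: [-3.142, -0.0, -0.449]
contact_force: [0.1, -0.4, 0.2]
opening: 0.0005
grip_force: 0.0
```

```bash
cat > arc.py <<'E'
import numpy as np,sys
a0,step,n=map(float,sys.argv[1:])
for k in range(1,int(n)+1):
    D=step*k; c,s=np.cos(D),np.sin(D)
    print([round(10*(-.015*(c-1)+.145*s),3),round(10*(.015*s+.145*(c-1)),3),0,0,0,round(-D/np.pi,4)],end=', ')
E
python3 arc.py 0 .03 12; python3 arc.py 0 .004 4
```

```text
[np.float64(0.044), np.float64(0.004), 0, 0, 0, -0.0095], [np.float64(0.087), np.float64(0.006), 0, 0, 0, -0.0191], [np.float64(0.131), np.float64(0.008), 0, 0, 0, -0.0286], [np.float64(0.175), np.float64(0.008), 0, 0, 0, -0.0382], [np.float64(0.218), np.float64(0.006), 0, 0, 0, -0.0477], [np.float64(0.262), np.float64(0.003), 0, 0, 0, -0.0573], [np.float64(0.306), np.float64(-0.001), 0, 0, 0, -0.0668], [np.float64(0.349), np.float64(-0.006), 0, 0, 0, -0.0764], [np.float64(0.392), np.float64(-0.013), 0, 0, 0, -0.0859], [np.float64(0.435), np.float64(-0.02), 0, 0, 0, -0.0955], [np.float64(0.478), np.float64(-0.03), 0, 0, 0, -0.105], [np.float64(0.52), np.float64(-0.04), 0, 0, 0, -0.1146], [np.float64(0.006), np.float64(0.001), 0, 0, 0, -0.0013], [np.float64(0.012), np.float64(0.001), 0, 0, 0, -0.0025], [np.float64(0.017), np.float64(0.002), 0, 0, 0, -0.0038], [np.float64(0.023), np.float64(0.002), 0, 0, 0, -0.0051],
```

Request:
{"op": "move_arm", "data": {
  "motion": [
    [0.044, 0.004, 0, 0, 0, -0.0095],
    [0.087, 0.006, 0, 0, 0, -0.019],
    [0.131, 0.008, 0, 0, 0, -0.0286],
    [0.175, 0.008, 0, 0, 0, -0.0382],
    [0.218, 0.006, 0, 0, 0, -0.0477],
    [0.262, 0.003, 0, 0, 0, -0.0573],
    [0.306, 0, 0, 0, 0, -0.0668],
    [0.349, -0.006, 0, 0, 0, -0.0764],
    [0.392, -0.013, 0, 0, 0, -0.0859],
    [0.435, -0.02, 0, 0, 0, -0.0955],
    [0.45, -0.024, 0, 0, 0, -0.1],
    [0.46, -0.026, 0, 0, 0, -0.102]
  ]
}}

```text
time: 12.78
tool_pos: [0.5278, 0.0751, 0.0727]
tool_rot: [3.141, 0.0, -0.128]
contact_force: [0.6, 0.7, 0.4]
opening: 0.0003
grip_force: 0.1
```

Request:
{"op": "move_arm", "data": {
  "motion": [
    [0.015, 0.001, 0, 0, 0, -0.003],
    [0.03, 0.002, 0, 0, 0, -0.006],
    [0.045, 0.003, 0, 0, 0, -0.0095],
    [0.06, 0.004, 0, 0, 0, -0.0127]
  ]
}}

```text
time: 13.28
tool_pos: [0.5338, 0.074, 0.0727]
tool_rot: [3.141, -0.0, -0.088]
contact_force: [-0.8, 0.5, 0.4]
opening: 0.0002
grip_force: 0.1
```

```bash
python3 - <<'E'
from h import *
c=cam('wrist'); w=cloud(c); s=robot.observe(); print(s['tool_pos'],s['tool_rot'],s['time'],s['contact_force'])
g=np.stack([(w[...,:2]-o)@gx,(w[...,:2]-o)@gy],-1); P=(s['tool_pos'][:2]-o); print('tcp guard',P@gx,P@gy)
m=(w[...,2]>.1065)&(w[...,2]<.114)&(g[...,0]<.01)&(g[...,0]>-.12)&(g[...,1]<.1)&(g[...,1]>-.06)
p=g[m].astype(np.float32); l=cv2.fitLine(p,cv2.DIST_HUBER,0,.01,.01).ravel(); print('gate',m.sum(),l,'ang',np.arctan2(abs(l[0]),abs(l[1])))
save('wr4.png',c['image'])
E
```

```text
[0.53402967 0.07393209 0.07275412] [ 3.14154185e+00 -3.97158903e-04 -8.76899748e-02] 13.325 [-0.8144855  -0.52393896 -0.34376045]
tcp guard -0.055473446121419 -0.021637855128056396
gate 3398 [ 0.28188443  0.9594484  -0.02286804  0.03007924] ang 0.28575763
```

View pics/wr4.png

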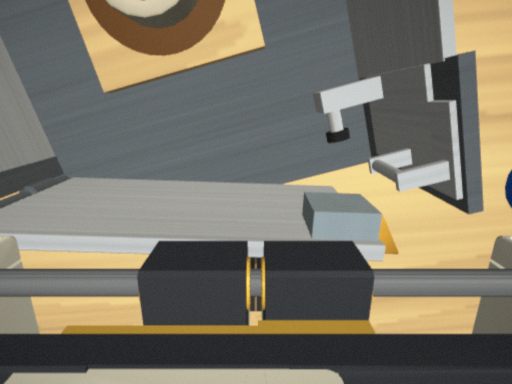

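The gate is following the finger, at about 0.28 rad. Its tongue, at (388,235), has not yet reached the strike bar at (410,175).

Request:
{"op": "move_arm", "data": {
  "motion": [
    [0.012, 0.001, 0, 0, 0, -0.0025],
    [0.023, 0.002, 0, 0, 0, -0.005],
    [0.035, 0.003, 0, 0, 0, -0.0076],
    [0.046, 0.003, 0, 0, 0, -0.0102]
  ]
}}

```text
time: 13.82
tool_pos: [0.5383, 0.0733, 0.0727]
tool_rot: [3.142, -0.0, -0.056]
contact_force: [0.1, -0.3, 0.2]
opening: 0.0004
grip_force: 0.1
```

Request:
{"op": "move_arm", "data": {
  "motion": [
    [0.008, 0.001, 0, 0, 0, -0.0018],
    [0.016, 0.001, 0, 0, 0, -0.0035],
    [0.024, 0.002, 0, 0, 0, -0.0053],
    [0.03, 0.003, 0, 0, 0, -0.0066]
  ]
}}

```text
time: 14.32
tool_pos: [0.5413, 0.0728, 0.0727]
tool_rot: [3.142, -0.0, -0.036]
contact_force: [-1.1, -0.3, 0.5]
opening: 0.0007
grip_force: 0.1
```

Request:
{"op": "move_arm", "data": {
  "motion": [
    [0.006, 0.001, 0, 0, 0, -0.0013],
    [0.012, 0.001, 0, 0, 0, -0.0026],
    [0.017, 0.002, 0, 0, 0, -0.0038],
    [0.023, 0.002, 0, 0, 0, -0.005]
  ]
}}

```text
time: 14.82
tool_pos: [0.5435, 0.0725, 0.0727]
tool_rot: [3.141, 0.0, -0.02]
contact_force: [-0.5, 0.5, 0.0]
opening: 0.0005
grip_force: 0.1
```

Request:
{"op": "move_arm", "data": {
  "motion": [
    [0.006, 0.001, 0, 0, 0, -0.0013],
    [0.012, 0.001, 0, 0, 0, -0.0026],
    [0.017, 0.002, 0, 0, 0, -0.0038],
    [0.023, 0.002, 0, 0, 0, -0.005]
  ]
}}

```text
time: 15.32
tool_pos: [0.5458, 0.0722, 0.0727]
tool_rot: [3.141, -0.0, -0.004]
contact_force: [-0.2, 0.2, 0.3]
opening: 0.0002
grip_force: 0.1
```

Request:
{"op": "move_arm", "data": {
  "motion": [
    [0.006, 0.001, 0, 0, 0, -0.0013],
    [0.012, 0.001, 0, 0, 0, -0.0026],
    [0.017, 0.002, 0, 0, 0, -0.0038],
    [0.023, 0.002, 0, 0, 0, -0.005]
  ]
}}

```text
time: 15.82
tool_pos: [0.5481, 0.0721, 0.0727]
tool_rot: [3.142, 0.0, 0.011]
contact_force: [-0.2, 0.4, -0.2]
opening: -0.0
grip_force: 0.1
```

Request:
{"op": "move_arm", "data": {
  "motion": [
    [0.006, 0.001, 0, 0, 0, -0.0013],
    [0.012, 0.001, 0, 0, 0, -0.0026],
    [0.017, 0.002, 0, 0, 0, -0.0038],
    [0.023, 0.002, 0, 0, 0, -0.005]
  ]
}}

```text
time: 16.32
tool_pos: [0.55, 0.0719, 0.0727]
tool_rot: [3.141, 0.001, 0.027]
contact_force: [-3.3, -0.9, 1.0]
opening: 0.0002
grip_force: 1.4
```

```bash
python3 - <<'E'
from h import *
c=cam('wrist'); w=cloud(c); s=robot.observe(); print(s['tool_pos'],s['tool_rot'],s['time'],s['contact_force'])
g=np.stack([(w[...,:2]-o)@gx,(w[...,:2]-o)@gy],-1)
m=(w[...,2]>.1065)&(w[...,2]<.114)&(g[...,0]<.01)&(g[...,0]>-.12)&(g[...,1]<.1)&(g[...,1]>-.06)
p=g[m].astype(np.float32); l=cv2.fitLine(p,cv2.DIST_HUBER,0,.01,.01).ravel(); print('gate',m.sum(),l,'ang',np.arctan2(abs(l[0]),abs(l[1])))
save('wr5.png',cv2.resize(c['image'][100:300,260:500],None,fx=2.5,fy=2.5))
E
```

```text
[0.55005531 0.07186086 0.07268397] [3.14143909e+00 8.82129378e-04 2.73077703e-02] 16.375 [-2.69976944 -0.76519061  1.12674165]
gate 3394 [ 0.16878419  0.98565304 -0.00935213  0.04894657] ang 0.16959605
```

View pics/wr5.png

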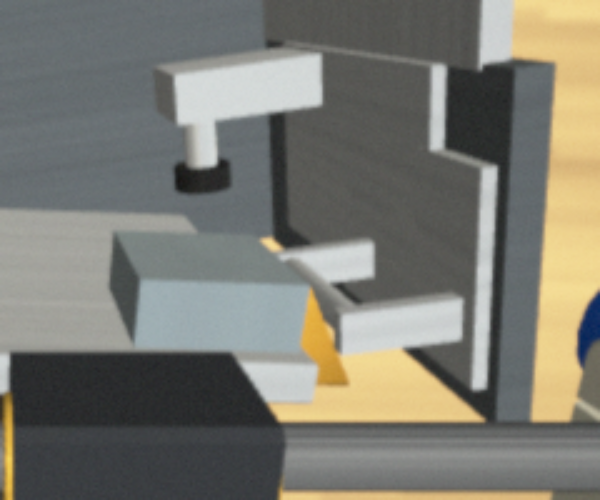

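The tongue, at (320,330) in the crop, is now on the strike bar and the force is 3 N, so it is riding. I'll take smaller steps from here.

Request:
{"op": "move_arm", "data": {
  "motion": [
    [0.004, 0, 0, 0, 0, -0.0009],
    [0.008, 0.001, 0, 0, 0, -0.0018],
    [0.012, 0.001, 0, 0, 0, -0.0026]
  ]
}}

```text
time: 16.75
tool_pos: [0.5515, 0.0718, 0.0727]
tool_rot: [3.141, 0.0, 0.035]
contact_force: [-3.3, -0.9, 1.5]
opening: 0.0004
grip_force: 1.4
```

Request:
{"op": "move_arm", "data": {
  "motion": [
    [0.004, 0, 0, 0, 0, -0.0009],
    [0.008, 0.001, 0, 0, 0, -0.0018],
    [0.012, 0.001, 0, 0, 0, -0.0026]
  ]
}}

```text
time: 17.12
tool_pos: [0.5527, 0.0716, 0.0726]
tool_rot: [3.141, 0.0, 0.043]
contact_force: [-3.4, -2.7, 1.5]
opening: 0.0006
grip_force: 1.9
```

Request:
{"op": "move_arm", "data": {
  "motion": [
    [0.004, 0, 0, 0, 0, -0.0009],
    [0.008, 0, 0, 0, 0, -0.0018],
    [0.012, 0, 0, 0, 0, -0.0026]
  ]
}}

```text
time: 17.5
tool_pos: [0.5539, 0.0717, 0.0726]
tool_rot: [3.141, 0.0, 0.052]
contact_force: [-3.9, -2.1, 1.0]
opening: 0.0005
grip_force: 1.6
```

Request:
{"op": "move_arm", "data": {
  "motion": [
    [0.004, 0, 0, 0, 0, -0.0009],
    [0.008, 0, 0, 0, 0, -0.0018],
    [0.012, 0, 0, 0, 0, -0.0026]
  ]
}}

```text
time: 17.88
tool_pos: [0.5549, 0.0717, 0.0725]
tool_rot: [3.141, 0.001, 0.06]
contact_force: [-4.8, -3.0, 1.0]
opening: 0.0006
grip_force: 2.4
```

Request:
{"op": "move_arm", "data": {
  "motion": [
    [0.004, 0, 0, 0, 0, -0.0009],
    [0.008, 0, 0, 0, 0, -0.0018],
    [0.012, 0, 0, 0, 0, -0.0026]
  ]
}}

```text
time: 18.25
tool_pos: [0.556, 0.0717, 0.0725]
tool_rot: [3.141, 0.001, 0.068]
contact_force: [-4.0, -3.7, 1.6]
opening: 0.0007
grip_force: 2.4
```

Request:
{"op": "move_arm", "data": {
  "motion": [
    [0.004, 0.001, 0, 0, 0, -0.0009],
    [0.008, 0.002, 0, 0, 0, -0.0018],
    [0.012, 0.003, 0, 0, 0, -0.0026]
  ]
}}

```text
time: 18.62
tool_pos: [0.5571, 0.0716, 0.0725]
tool_rot: [3.141, 0.001, 0.076]
contact_force: [-5.2, -2.0, 0.4]
opening: 0.0005
grip_force: 2.5
```

Request:
{"op": "move_arm", "data": {
  "motion": [
    [0.004, 0.001, 0, 0, 0, -0.0009],
    [0.008, 0.001, 0, 0, 0, -0.0018],
    [0.012, 0.002, 0, 0, 0, -0.0026]
  ]
}}

```text
time: 19.0
tool_pos: [0.5582, 0.0715, 0.0725]
tool_rot: [3.141, 0.002, 0.084]
contact_force: [-4.6, -2.1, 1.9]
opening: 0.0003
grip_force: 2.7
```

Request:
{"op": "move_arm", "data": {
  "motion": [
    [0.004, 0.001, 0, 0, 0, -0.0009],
    [0.008, 0.001, 0, 0, 0, -0.0018],
    [0.012, 0.002, 0, 0, 0, -0.0026]
  ]
}}

```text
time: 19.38
tool_pos: [0.56, 0.0715, 0.0725]
tool_rot: [3.142, 0.0, 0.092]
contact_force: [-2.0, -2.1, -1.3]
opening: 0.0005
grip_force: 1.3
```

The force fell to about 2 N and the tool jumped 1.8 mm, which may be the snap. I'll hold and look.

```bash
python3 - <<'E'
from h import *
c=cam('wrist'); w=cloud(c); s=robot.observe(); print(s['tool_pos'],s['tool_rot'],s['time'],s['contact_force'])
g=np.stack([(w[...,:2]-o)@gx,(w[...,:2]-o)@gy],-1)
m=(w[...,2]>.1065)&(w[...,2]<.114)&(g[...,0]<.01)&(g[...,0]>-.12)&(g[...,1]<.1)&(g[...,1]>-.06)
p=g[m].astype(np.float32); l=cv2.fitLine(p,cv2.DIST_HUBER,0,.01,.01).ravel(); print('gate',m.sum(),l,'ang',np.arctan2(abs(l[0]),abs(l[1])))
save('wr6.png',cv2.resize(c['image'][100:300,260:500],None,fx=2.5,fy=2.5))
E
```

```text
[0.56031647 0.07163559 0.07260586] [-3.14148941e+00 -4.95305821e-04  9.24972465e-02] 19.425 [-2.92032485 -0.77388401 -1.29790389]
gate 3309 [ 0.10440999  0.9945343  -0.00795608  0.02197104] ang 0.10460063
```

View pics/wr6.png

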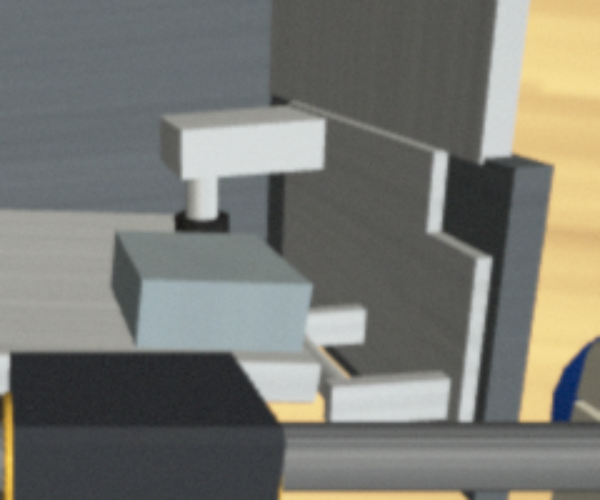

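Request:
{"op": "move_arm", "data": {
  "motion": [
    [0, 0, 0, 0, 0, 0],
    [0, 0, 0, 0, 0, 0]
  ]
}}

```text
time: 19.68
tool_pos: [0.5603, 0.0717, 0.0727]
tool_rot: [-3.141, -0.001, 0.092]
contact_force: [-1.5, -1.1, -1.0]
opening: 0.0006
grip_force: 0.9
```

Request:
{"op": "move_arm", "data": {
  "motion": [
    [-0.005, 0, 0, 0, 0, 0],
    [-0.02, 0, 0, 0, 0, 0],
    [-0.05, 0, 0, 0, 0, 0],
    [-0.1, 0, 0, 0, 0, 0],
    [-0.1, 0, 0, 0, 0, 0]
  ]
}}

```text
time: 20.3
tool_pos: [0.5497, 0.0706, 0.0728]
tool_rot: [3.142, 0.0, 0.092]
contact_force: [0.3, -0.6, 0.3]
opening: 0.0004
grip_force: 0.0
```

```bash
python3 - <<'E'
from h import *
c=cam('wrist'); w=cloud(c); s=robot.observe(); print(s['tool_pos'],s['tool_rot'],s['time'],s['contact_force'])
g=np.stack([(w[...,:2]-o)@gx,(w[...,:2]-o)@gy],-1)
m=(w[...,2]>.1065)&(w[...,2]<.114)&(g[...,0]<.01)&(g[...,0]>-.12)&(g[...,1]<.1)&(g[...,1]>-.06)
p=g[m].astype(np.float32); l=cv2.fitLine(p,cv2.DIST_HUBER,0,.01,.01).ravel(); print('gate',m.sum(),l,'ang',np.arctan2(abs(l[0]),abs(l[1])))
print('x at y=0', l[2]-l[3]*l[0]/l[1])
save('wr7.png',cv2.resize(c['image'][80:300,240:500],None,fx=2.5,fy=2.5))
E
```

```text
[0.54998323 0.07060538 0.07280176] [ 3.14152169e+00 -1.36402759e-04  9.21978818e-02] 20.35 [-0.04789143  0.54611334  0.5578103 ]
gate 6314 [ 0.11407873  0.99347174 -0.01047188  0.00950565] ang 0.11432763
x at y=0 -0.011563397
```

View pics/wr7.png

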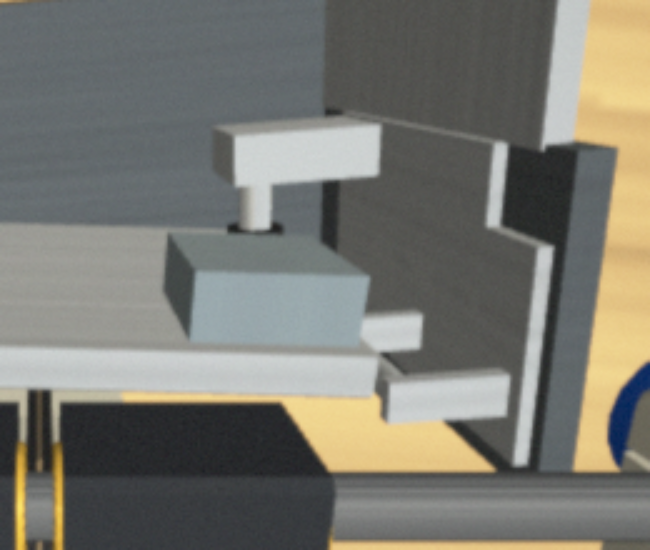

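```bash
python3 - <<'E'
from h import *
for n,r0,c0,cc,rows in(('wr5',100,260,340,(136,180)),('wr6',100,260,341,(138,195)),('wr7',80,240,342,(145,178))):
    im=cv2.imread(f'pics/{n}.png'); sh=im.shape; im=cv2.resize(im,(round(sh[1]/2.5),round(sh[0]/2.5)),interpolation=cv2.INTER_AREA)
    g=cv2.cvtColor(im,cv2.COLOR_BGR2GRAY); print(n,rows[0],g[rows[0]-r0:rows[1]-r0,cc-c0-1:cc-c0+2].mean(1).round().astype(int).tolist())
    b=im.astype(int); o_=(b[...,2]-b[...,0]>100)&(b[...,1]>90); q=np.argwhere(o_); print('brass',len(q),q[:,0].min()+r0 if len(q) else '',q[-5:]+[r0,c0])
# heights via depth now: shaft length in 3d
c=cam('wrist'); w=cloud(c); g=np.stack([(w[...,:2]-o)@gx,(w[...,:2]-o)@gy,w[...,2]],-1)
for r in range(145,190,2): print(r,g[r,342].round(4),c['image'][r,342])
E
```

```text
wr5 136 [216, 216, 217, 216, 216, 216, 216, 216, 216, 217, 216, 215, 214, 211, 208, 208, 209, 208, 208, 208, 208, 207, 208, 207, 206, 205, 205, 204, 204, 199, 170, 116, 57, 41, 42, 40, 41, 42, 41, 42, 49, 75, 101, 108]
brass 467 217 [[298 372]
 [299 262]
 [299 263]
 [299 264]
 [299 372]]
wr6 138 [109, 108, 106, 106, 107, 110, 122, 137, 147, 150, 152, 155, 163, 188, 212, 216, 217, 218, 218, 218, 218, 219, 217, 217, 218, 218, 218, 218, 218, 217, 217, 218, 216, 214, 211, 211, 211, 211, 211, 211, 211, 211, 211, 211, 211, 211, 211, 209, 203, 169, 101, 53, 42, 47, 65, 100, 124]
brass 120 260 [[298 373]
 [299 262]
 [299 263]
 [299 264]
 [299 372]]
wr7 145 [211, 210, 209, 210, 210, 209, 209, 209, 208, 204, 201, 202, 201, 201, 202, 201, 201, 201, 200, 200, 201, 201, 202, 201, 201, 195, 167, 111, 91, 110, 120, 123, 122]
brass 262 258 [[299 249]
 [299 262]
 [299 263]
 [299 264]
 [299 372]]
145 [ 0.0077 -0.0826  0.0482] [205 210 211]
147 [ 0.0066 -0.0826  0.0484] [205 211 211]
149 [ 0.0055 -0.0824  0.049 ] [204 211 209]
151 [ 0.0045 -0.0821  0.05  ] [209 212 212]
153 [ 0.0032 -0.0822  0.0496] [208 211 211]
155 [ 0.0004 -0.0844  0.0418] [203 207 206]
157 [-0.001  -0.0846  0.041 ] [201 206 203]
159 [-0.0022 -0.0845  0.0413] [201 205 204]
161 [-0.0033 -0.0843  0.042 ] [203 205 206]
163 [-0.0046 -0.0844  0.0418] [201 203 205]
165 [-0.006  -0.0845  0.0412] [199 202 202]
167 [-0.0076 -0.0848  0.0402] [200 202 203]
169 [-0.0081 -0.084   0.0433] [199 204 202]
171 [-0.0098 -0.0844  0.0416] [197 202 202]
173 [-0.0111 -0.0844  0.0419] [73 75 72]
175 [-0.003  -0.0748  0.0772] [116 124 122]
177 [-0.0031 -0.0738  0.0809] [120 129 126]
179 [-0.0028 -0.0725  0.0855] [117 126 123]
181 [-0.003  -0.0717  0.0885] [116 123 121]
183 [-0.0026 -0.0704  0.0932] [111 121 119]
185 [-0.0024 -0.0694  0.0971] [113 120 119]
187 [-0.0022 -0.0684  0.1009] [115 123 122]
189 [-0.0021 -0.0675  0.1039] [129 138 140]
```

The buffer shaft measures 17.7 px now, against 17.7 px when free and about 15.5 px while I was pushing. The buffer has fully released, so the latch has not snapped and the force drop was only finger slip. I'll go back in and push further.

Request:
{"op": "move_arm", "data": {
  "motion": [
    [0.03, 0, 0, 0, 0, 0],
    [0.06, 0, 0, 0, 0, 0],
    [0.075, 0, 0, 0, 0, 0],
    [0.085, 0, 0, 0, 0, 0],
    [0.092, 0, 0, 0, 0, 0],
    [0.1, 0, 0, 0, 0, 0]
  ]
}}

```text
time: 21.15
tool_pos: [0.5601, 0.0715, 0.0727]
tool_rot: [3.142, 0.0, 0.092]
contact_force: [-0.1, 0.1, 0.1]
opening: 0.0003
grip_force: 0.0
```

Request:
{"op": "move_arm", "data": {
  "motion": [
    [0.003, 0, 0, 0, 0, -0.0006],
    [0.006, 0, 0, 0, 0, -0.0012]
  ]
}}

```text
time: 21.4
tool_pos: [0.5603, 0.0715, 0.0727]
tool_rot: [3.141, 0.001, 0.096]
contact_force: [-3.3, -0.3, 1.8]
opening: 0.0003
grip_force: 1.3
```

Request:
{"op": "move_arm", "data": {
  "motion": [
    [0.002, 0, 0, 0, 0, -0.0004],
    [0.004, 0, 0, 0, 0, -0.0008]
  ]
}}

```text
time: 21.65
tool_pos: [0.5609, 0.0715, 0.0727]
tool_rot: [3.141, 0.0, 0.099]
contact_force: [-2.3, -2.0, 1.5]
opening: 0.0005
grip_force: 1.1
```

Request:
{"op": "move_arm", "data": {
  "motion": [
    [0.003, 0, 0, 0, 0, -0.0006],
    [0.006, 0, 0, 0, 0, -0.0012]
  ]
}}

```text
time: 21.9
tool_pos: [0.5616, 0.0716, 0.0726]
tool_rot: [3.141, 0.0, 0.102]
contact_force: [-2.7, -0.6, 0.1]
opening: 0.0003
grip_force: 1.1
```

Request:
{"op": "move_arm", "data": {
  "motion": [
    [0.003, 0, 0, 0, 0, -0.0006],
    [0.006, 0, 0, 0, 0, -0.0012]
  ]
}}

```text
time: 22.15
tool_pos: [0.5622, 0.0717, 0.0726]
tool_rot: [3.141, 0.0, 0.106]
contact_force: [-2.5, -1.1, -0.5]
opening: 0.0005
grip_force: 0.9
```

```bash
cat > chk.py <<'E'
from h import *
c=cam('wrist'); w=cloud(c); s=robot.observe(); print(s['tool_pos'],s['time'],s['contact_force'])
g=np.stack([(w[...,:2]-o)@gx,(w[...,:2]-o)@gy,w[...,2]],-1)
m=(w[...,2]>.1065)&(w[...,2]<.114)&(g[...,0]<.01)&(g[...,0]>-.12)&(g[...,1]<.1)&(g[...,1]>-.06)
p=g[m][:,:2].astype(np.float32); l=cv2.fitLine(p,cv2.DIST_HUBER,0,.01,.01).ravel(); print('gate ang',np.arctan2(abs(l[0]),abs(l[1])),'x at y=0', l[2]-l[3]*l[0]/l[1])
# shaft: points near guard y -.0845, z~.042
im=c['image'].astype(int)
sh=(abs(g[...,1]+.0845)<.0025)&(abs(g[...,2]-.042)<.004)&(g[...,0]<.02)&(g[...,0]>-.03)
br=sh&(im.sum(2)>500); dk=(abs(g[...,1]+.0845)<.006)&(abs(g[...,2]-.044)<.008)&(im.sum(2)<200)&(abs(g[...,0])<.04)
print('shaft x',np.percentile(g[br][:,0],[1,50,99]) if br.any() else None,'rubber x',np.percentile(g[dk][:,0],[2,98]) if dk.any() else None,br.sum(),dk.sum())
b=(im[...,0]-im[...,2]>70)&(im[...,1]>90)&(g[...,2]>.06)&(g[...,2]<.112)&(abs(g[...,1]+.1)<.03); print('brass',b.sum(),np.median(g[b],0) if b.any() else '')
import time; save(f'c{s["time"]:.2f}.png',cv2.resize(c['image'][130:290,280:480],None,fx=3.5,fy=3.5,interpolation=cv2.INTER_CUBIC))
E
python3 chk.py; ls pics
```

```text
[0.5622416  0.07171    0.07262724] 22.2 [-1.66328217 -0.88629039  0.37341374]
gate ang 0.076522425 x at y=0 -0.0082501
shaft x [-0.00826011 -0.00394852  0.00125153] rubber x [-0.0102363  -0.00840682] 93 67
brass 16 [-0.03747875 -0.10231462  0.10886136]
c22.20.png
scene1.png
top1.png
top2.png
topcrop.png
wr1.png
wr2.png
wr3.png
wr4.png
wr5.png
wr6.png
wr7.png
```

Request:
{"op": "move_arm", "data": {
  "motion": [
    [0.003, 0, 0, 0, 0, -0.0006],
    [0.005, 0, 0, 0, 0, -0.001]
  ]
}}

```text
time: 22.45
tool_pos: [0.5626, 0.0718, 0.0726]
tool_rot: [3.141, 0.0, 0.109]
contact_force: [-2.4, -0.8, 0.2]
opening: 0.0004
grip_force: 1.3
```

Request:
{"op": "move_arm", "data": {
  "motion": [
    [0.003, 0, 0, 0, 0, -0.0006],
    [0.005, 0, 0, 0, 0, -0.001]
  ]
}}

```text
time: 22.7
tool_pos: [0.5628, 0.0718, 0.0726]
tool_rot: [3.142, 0.001, 0.112]
contact_force: [-3.4, -2.8, 1.5]
opening: 0.0003
grip_force: 2.3
```

Request:
{"op": "move_arm", "data": {
  "motion": [
    [0.003, 0.001, 0, 0, 0, -0.0006],
    [0.005, 0.002, 0, 0, 0, -0.001]
  ]
}}

```text
time: 22.95
tool_pos: [0.5632, 0.0718, 0.0726]
tool_rot: [-3.141, 0.001, 0.116]
contact_force: [-6.0, -2.2, 2.4]
opening: 0.0004
grip_force: 2.8
```

```bash
python3 chk.py
```

```text
[0.56322483 0.07175546 0.07263405] 23.0 [-5.81291376 -1.27569996  2.45779433]
gate ang 0.079902604 x at y=0 -0.0078321025
shaft x [-0.00686772 -0.00351864 -0.0004466 ] rubber x [-0.00893322 -0.00729267] 74 67
brass 368 [-0.01579851 -0.09261293  0.0976793 ]
```

The force is climbing and brass is showing beyond the gate edge, so it may have snapped. I'll retreat and compare the stop's position with the released value of about -0.011.

Request:
{"op": "move_arm", "data": {
  "motion": [
    [-0.005, 0, 0, 0, 0, 0],
    [-0.02, 0, 0, 0, 0, 0],
    [-0.05, 0, 0, 0, 0, 0],
    [-0.1, 0, 0, 0, 0, 0],
    [-0.13, 0, 0, 0, 0, 0],
    [-0.13, 0, 0, 0, 0, 0]
  ]
}}

```text
time: 23.75
tool_pos: [0.5507, 0.0702, 0.0728]
tool_rot: [3.141, -0.0, 0.115]
contact_force: [-0.5, 0.1, 0.3]
opening: 0.0004
grip_force: 0.0
```

```bash
python3 chk.py; python3 chk.py
```

```text
[0.55092666 0.07019839 0.07281618] 23.8 [0.61035486 0.54708259 0.20761993]
gate ang 0.0992554 x at y=0 -0.009776981
shaft x [-0.00787805 -0.00344305  0.00153238] rubber x [-0.00847405 -0.00820559] 96 5
brass 391 [-0.01678711 -0.09277218  0.09764091]
[0.55100019 0.07020209 0.07280873] 23.85 [-0.34402587 -0.30224136 -0.48840132]
gate ang 0.09965618 x at y=0 -0.0092834
shaft x [-0.00785741 -0.00342882  0.0017761 ] rubber x [-0.00855185 -0.00821708] 93 4
brass 365 [-0.01632602 -0.09279481  0.09765752]
```

Request:
{"op": "move_arm", "data": {
  "motion": [
    [-0.3, 0, 0, 0, 0, 0],
    [-0.5, 0, -0.3, 0, 0, 0],
    [-0.5, 0, -0.8, 0, 0, 0],
    [-0.5, 0, -1, 0, 0, 0],
    [-0.5, 0, -1, 0, 0, 0]
  ]
}}

```text
time: 24.48
tool_pos: [0.5022, 0.0645, 0.1742]
tool_rot: [3.141, -0.004, 0.116]
contact_force: [0.9, 0.7, -0.9]
opening: 0.0007
grip_force: 0.0
```

```bash
python3 - <<'E'
from h import *
exec(open('chk.py').read())
m=(w[...,2]>.038)&(w[...,2]<.054)&(np.hypot(w[...,0]-.688,w[...,1]-.1225)<.045); p=w[m]
print('mould',m.sum(),cv2.minEnclosingCircle(p[:,:2].astype(np.float32)) if m.any() else '',np.median(p[:,2]))
for r in range(60,384,3):
    k=(abs(g[r,:,1]+.0845)<.001)&(abs(g[r,:,2]-.042)<.006)&(abs(g[r,:,0])<.03)
    if k.any(): print(r,g[r,k].mean(0).round(4),im[r,k].mean(0).round())
E
```

```text
[0.50131652 0.06446221 0.17272372] 24.525 [ 1.03214239  0.47029573 -0.93475897]
gate ang 0.09261032 x at y=0 -0.010332053
shaft x None rubber x None 0 0
brass 247 [-0.01882578 -0.09085482  0.09769466]
mould 0  nan
  return _methods._mean(a, axis=axis, dtype=dtype,
  ret = ret.dtype.type(ret / rcount)
```

```bash
python3 - <<'E'
from h import *
c=cam('scene'); w=cloud(c)
m=(w[...,2]>.04)&(w[...,2]<.052)&(np.hypot(w[...,0]-.688,w[...,1]-.1225)<.04); p=w[m]
ce,r=cv2.minEnclosingCircle(p[:,:2].astype(np.float32)); print('mould',m.sum(),ce,r,np.median(p[:,2]),robot.observe()['qvel'].round(3))
if np.hypot(ce[0]-.6885,ce[1]-.1225)<.012: print(robot.hand_in())
E
```

```text
mould 134 (0.6900649070739746, 0.12088411301374435) 0.02940034493803978 0.04422007263146566 [ 0.001  0.017  0.014 -0.     0.002 -0.   ]
the job is handed in; nothing more can be done
None
```

The job is handed in, with no verdict returned: the mould stands upright about 2 mm from the pad's centre, and the gate stays shut with the stop about 2.5 mm pressed and the tongue out, judged from camera depth and colour; I viewed 11 pictures, one over the limit of 10.

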